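# Sort dismantled clamp jaws and scrap the broken ones through the sprung flap

### The arm

A 6-joint arm with a two-finger parallel gripper is mounted at the origin on a cart in front of the work surface, level with it; the furniture and walls round the work are solid. World frame = base frame: x ahead of the robot, y to its left, z up, the work surface at z = 0. Lengths are in m, angles in rad, forces in N, time in s.
With the tool pointing down it reaches from about 0.35 to 0.775 m from the base axis. Payload 7.3 kg.
Tool frame: the origin (TCP) lies midway between the tips of the shut fingers; the grasp point (between the pads) lies 19 mm behind it; z points along the fingers, y is the line along which they close (so a half turn about z gives the same grasp; the last joint's range is limited). The gripper opens to 92 mm and grips with 3 to 60 N. Pads are 19 mm wide; open, the fingers measure 130 mm over their backs; the gripper's body (75 mm by 190 mm) begins 47 mm behind the grasp point.
Start: joints at [-1.487, 0.342, 1.524, -0, 1.275, -0.146], TCP at [0.12, -0.511, 0.194] pointing down, gripper open.
Joint ranges: [-2.53, 2.53], [-0.77, 2.02], [0.04, 2.7], [-1, 4.14], [0.28, 2.66], [-3.11, 3.11]. Speed limits (rad/s): [2.57, 2.57, 3.14, 3.14, 3.14, 3.14].

### API

Orientations are given as [roll, pitch, yaw] about the fixed x, y, z axes, in that order (R = Rz(yaw) Ry(pitch) Rx(roll)).
In Python, from cell import monitor, vision, workorder gives the robot as it stands.
- The arm moves only by the tool move_arm, never from a script. Its argument "rows" is a list of rows, each a list of 5 numbers: the shift along the world's x, y, z in mm, then the turn about the world's z in rad, then the closure, from -1 (fully open) to 1 (shut). A call has 1 to 12 rows; each row shifts and turns the commanded pose from where the row before left it; what a row does not reach is not made up. A row lasts 1/10 s, in which the tool goes at most 50 mm and 8.59 degrees, less where a joint would pass 70% of its speed; a pose out of reach is approached as far as the arm can. A call is refused whole if a number of a shift passes 50 or a number of a turn 0.15, either way. A call with a gripper value outside its range is refused whole. The fingers move at their own pace and stop on an object; "newtons" is the grip in N (left out, the last holds). Time passes only in rows, so rows that do not move let the fingers close. It gives the time, the measured TCP pose, the force, the opening and the grip force at its end, in the units of the state.
- monitor.observe(): the state, without advancing time (a new reading comes with each control period).
- vision.read_camera(name): name is "scene" or "top" or "wrist"; returns the picture (420x560x3 uint8, red, green, blue); there is no depth.
- vision.get_calibration(name): a dict with "K" (3x3 intrinsics, pixels), "T" (4x4, takes a point from camera to world coordinates); the wrist camera has in their place "mount" (4x4, takes a point from camera to tool coordinates, whose origin is the TCP and whose axes are the flange's). Camera axes: x right, y up, looking along -z (the intrinsics and any distortion apply to the point x, -y, -z); pixel columns grow to the right and rows downward; lengths in m; the calibration is good to about 2 mm. The wrist camera is an equidistant fisheye: a pixel r from the principal point sees the ray r / f radians off the axis. A picture is of the moment at which its call begins: read the wrist's pose just before it. get_calibration takes no time and is no camera call.
- workorder.hand_in(): hands the job in; it is judged then, once.
The state is a dict: "time": time; "qpos": joint angles; "qvel": joint speeds; "joint_efforts": joint torques, N m; "tool_pos": TCP position; "tool_rot": TCP orientation; "contact_force": force on the tool from outside, world axes, zero at the start; "torque": the same for the moment, N m; "opening": finger opening in m; "grip_force": force on a finger pad.
Only numpy, scipy, OpenCV 4.12 (cv2) and the standard library are available. Lean on these libraries where they do the work, as an engineer would, in place of code of your own. Each camera call takes 0.05 s, during which the arm holds its last target. There are 200 camera calls.

### The job

Sort the four burette-clamp jaws lying round the beaker: lay the sound left-hand and the sound right-hand jaw flat on the floor of the tray that already holds one of the same hand, beside it, and drop the two jaws with a snapped-off claw through the sprung flap into the scrap box, holding the flap open until each has fallen in and letting it spring shut afterwards. Leave the other jaws in the trays, and do not shift or tip the beaker, bottles or timer.

Things in the scene. Friction and masses are not known exactly. Their poses are not given: they have to be found in the camera images.
- jaw_lh: Sound left-hand clamp jaw, cast aluminium, 115 mm, lying flat. Bar along its x, 12 wide, 20 high, sides free for gripping x = -26..26. Round hub 28 across, 32 high at x = -42. Claw with cork lining, 18 high, 11 thick, reaches x = 59 and bends to +y, up to y = 50 (left, seen from above with the hub toward you). Origin: underside, mid-bar; z up. 0.08-0.13 kg, mass centre within 10 mm of mid-bar.
- jaw_rh: Sound right-hand clamp jaw: the mirror image of jaw_lh, same sizes and origin; its claw bends to its -y, up to y = -50 mm (to the right, seen from above with the hub toward you).
- broken_a: Broken jaw: hub and bar as jaw_lh, with the same origin and axes, but the claw has snapped off completely: the bar ends in a torn stub at x = 42 mm. 98 mm long.
- broken_b: Broken jaw: hub and bar as jaw_lh, with the same origin and axes, but the claw has snapped off at its root: it ends in a torn stub at x = 52 mm, which only just starts to bend to its -y (to y = -17 mm). 108 mm long.
- kept_lh: A sound left-hand jaw like jaw_lh (same sizes, origin and axes) that already lies in the tray for left-hand jaws and shows which tray that is.
- tray_lh: Fixed low white open tray for left-hand jaws, 190 (x) x 180 (y) x 31 mm high; walls and floor 4 mm, rim lip 4 mm outward. Origin: under its centre. kept_lh lies roughly along x, hub toward -x, in the half on the tray's +y side, its bar about 25 mm from the middle line, its claw reaching out to the wall; the other half is free. The two trays may have changed places.
- kept_rh: A sound right-hand jaw like jaw_rh (same sizes, origin and axes) that already lies in the tray for right-hand jaws and shows which tray that is.
- tray_rh: Fixed low white open tray for right-hand jaws, 190 (x) x 180 (y) x 31 mm high; walls and floor 4 mm, rim lip 4 mm outward. Origin: under its centre. kept_rh lies roughly along x, hub toward -x, in the half on the tray's -y side, its bar about 25 mm from the middle line, its claw reaching out to the wall; the other half is free. The two trays may have changed places.
- scrap_box: Closed grey sheet-metal scrap box, fixed: 170 (x) x 230 (y) x 200 mm high, walls 4 mm. An opening 95 (x) x 160 (y) mm in the middle of its lid is filled by a steel flap, hinged along the opening's far (+x) edge; hinge knuckles stand 7 mm above the lid. Origin: under its centre; its front (-x, two latches) faces roughly toward the robot.
- hatch (a point): Centre of the opening in the scrap box's lid, level with the lid's top (200 mm above the bench); same axes as the box.
- flap (a joint): Flap angle, rad: 0 = shut, flush with the lid; grows to at most 1.45 as its free -x edge, 94 mm from the hinge, goes down. A spring shuts it (0.07 N m shut, 0.22 N m at 1.2 rad: 1 to 5 N to push). It carries a jaw laid on its middle and pinches one let go too high; fingertips 40 to 50 mm below the lid in mid-opening, fingers closing along the box's x, hold it clear of a falling jaw.
- beaker: Bystander: 50 ml glass beaker, 45 mm across, 56 mm high, standing among the jaws. Origin: centre of its underside.
- wash_bottle: Bystander: squeeze wash bottle with bent spout, 216 mm high, body 64 mm across with its axis 27 mm along +y from the origin, which is at bench height.
- reagent_bottle: Bystander: small amber reagent bottle with a ribbed cap, 48 mm across, 105 mm high. Origin: centre of its underside.
- timer: Bystander: white lab timer lying on its back, 50 x 62 x 19 mm. Origin: centre of its underside.

How it is judged:
By the outcome, as a careful person would: the job done as asked, in the order asked, and still so for the second after the job is handed in, with the robot touching nothing.
It also fails if it takes over 72 s, if anything falls off the work surface, if the arm or the gripper's body presses on something with over 40 N, if the wrist force passes 120 N, or if a joint passes its speed limit or range.

## Working session

There is one attempt and no reset: what is moved stays moved. The work goes in short steps, Python scripts to look and compute and a tool call to move; the robot and the scene stay as the last step left them, time stands still between calls to the robot, and variables do not carry over. Pictures are saved under pics/ and viewed, at most 10 in all, crops included, and the job is handed in when it is done.

Besides the shell and the picture viewer there is one more tool, called after ">>>" in YAML: its name, and indented under it one key for each argument. move_arm: Moves the arm, as the interface text tells. Its arguments: {"type":"object","properties":{"rows":{"type":"array","items":{"type":"array","items":{"type":"number"}}},"newtons":{"type":"number"}},"required":["rows"]}

```bash
mkdir -p pics; ls; cat > h.py <<'E'
import sys; sys.path.insert(0,'.')
import numpy as np, cv2
from cell import monitor, vision, workorder
def cal(n): return vision.get_calibration(n)
def ray(n,u,v):
    c=cal(n);K=np.array(c['K']);T=np.array(c['T'])
    d=np.array([(u-K[0,2])/K[0,0],-(v-K[1,2])/K[1,1],-1.]);return T[:3,3],T[:3,:3]@d
def onz(n,u,v,z):
    o,d=ray(n,u,v);return (o+d*(z-o[2])/d[2])[:2]
def proj(n,p):
    c=cal(n);K=np.array(c['K']);T=np.array(c['T'])
    q=T[:3,:3].T@(np.array(p)-T[:3,3]);return K[0,2]+K[0,0]*q[0]/-q[2],K[1,2]+K[1,1]*-q[1]/-q[2]
def save(n,f):
    im=vision.read_camera(n);cv2.imwrite('pics/'+f,cv2.cvtColor(im,cv2.COLOR_RGB2BGR));return im
E
python3 - <<'E'
from h import *
a=save('top','top0.png');b=save('scene','scene0.png')
for n in('top','scene','wrist'):print(n,cal(n))
print(monitor.observe())
E
ls .
```

```text
pics
top {'K': array([[455.21925585,   0.        , 285.49407422],
       [  0.        , 455.21925585, 218.17583687],
       [  0.        ,   0.        ,   1.        ]]), 'T': array([[ 0.02655789,  0.99144294, -0.12781069,  0.39772138],
       [-0.99960492,  0.0275158 ,  0.00573461, -0.00618049],
       [ 0.00920236,  0.12760789,  0.991782  ,  1.81739941],
       [ 0.        ,  0.        ,  0.        ,  1.        ]])}
scene {'K': array([[425.72965339,   0.        , 275.10017958],
       [  0.        , 425.72965339, 210.47163604],
       [  0.        ,   0.        ,   1.        ]]), 'T': array([[ 7.75119308e-01,  4.79133850e-01, -4.11850473e-01,
         7.86951662e-02],
       [-6.31814892e-01,  5.87781163e-01, -5.05295208e-01,
        -6.39286010e-01],
       [-2.60885286e-05,  6.51877334e-01,  7.58324430e-01,
         1.07599502e+00],
       [ 0.00000000e+00,  0.00000000e+00,  0.00000000e+00,
         1.00000000e+00]])}
wrist {'K': array([[325.1922621 ,   0.        , 281.38788842],
       [  0.        , 325.1922621 , 204.4863955 ],
       [  0.        ,   0.        ,   1.        ]])
[... 345 characters left out ...]
+00]])}
{'time': 0.1, 'qpos': array([-1.48700039e+00,  3.42654919e-01,  1.52493964e+00, -3.70369976e-06,
        1.27538358e+00, -1.45997280e-01]), 'qvel': array([-0.00037186, -0.00164922, -0.00149189, -0.0015233 , -0.000618  ,
        0.00106913]), 'joint_efforts': array([ 1.41722463e-03, -4.32007205e+01, -2.44691616e+01,  7.18729338e-02,
        5.26969868e-02, -5.77255628e-05]), 'tool_pos': array([ 0.11956948, -0.51077946,  0.19320718]), 'tool_rot': array([-3.14022139e+00, -1.98054976e-04,  2.29794161e-01]), 'contact_force': array([ 0.53577021, -0.08679475, -0.35025157]), 'torque': array([-0.00960708, -0.0132888 , -0.05461625]), 'grip_force': 0.0, 'opening': 0.09185714759914022}
h.py
pics
```

```bash
python3 - <<'E'
import cv2
a=cv2.imread('pics/top0.png');cv2.imwrite('pics/top0x.png',cv2.resize(a,(800,600),interpolation=cv2.INTER_CUBIC))
E
```

```text
(no output)
```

View pics/top0x.png

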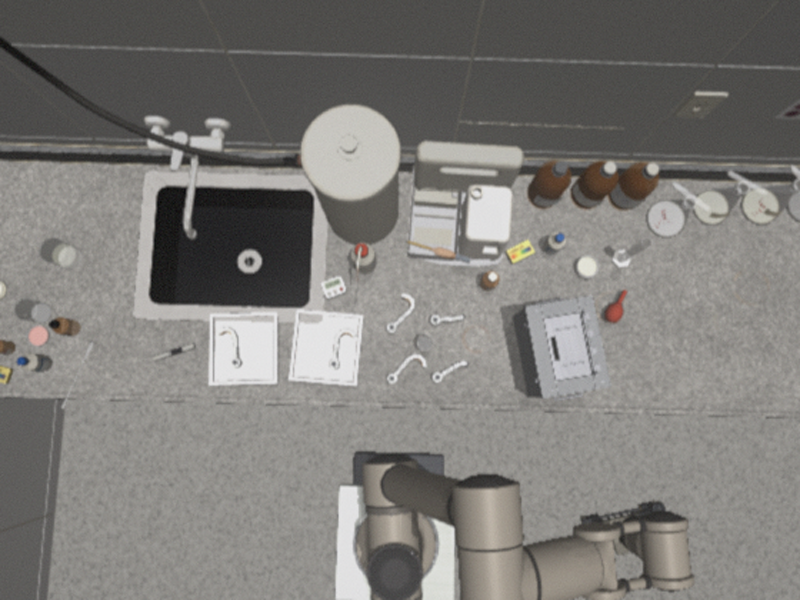

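View pics/scene0.png

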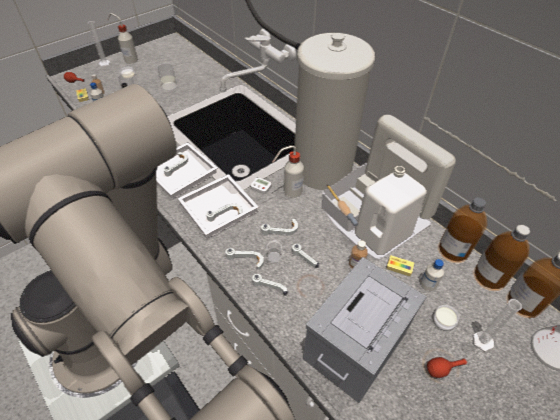

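The top view shows the jaws around the beaker at 800×600 px (423,342):

| Item | Pixel position (hub or centre) | Reading |
|---|---|---|
| Left-hand jaw | hub (392,328) | sound |
| Right-hand jaw | hub (392,378) | sound |
| Jaw without claw | hub (435,320) | broken |
| Jaw with stub | hub (437,378) | broken |
| Tray with left-hand jaw | (243,349) | left-hand tray |
| Tray with right-hand jaw | (325,348) | right-hand tray |
| Scrap box flap | (572,347) | – |

The scene view agrees with this.

```bash
python3 - <<'E'
from h import *
P={'lh_hub':(392,328,.03),'rh_hub':(392,378,.03),'a_hub':(435,320,.03),'b_hub':(437,378,.03),'beaker':(423,342,.05),'trayL':(243,349,.03),'trayR':(325,348,.03),'box':(572,347,.2),'wash':(362,250,.2),'reag':(490,281,.1),'timer':(333,288,.02)}
for k,(u,v,z) in P.items(): print(k,np.round(onz('top',u*.7,v*.7,z),3))
E
```

```text
lh_hub [0.581 0.026]
rh_hub [0.444 0.022]
a_hub [ 0.607 -0.092]
b_hub [ 0.447 -0.101]
beaker [ 0.543 -0.06 ]
trayL [0.512 0.433]
trayR [0.521 0.208]
box [ 0.529 -0.427]
wash [0.761 0.105]
reag [ 0.708 -0.234]
timer [0.69  0.194]
```

>>> move_arm:
  rows:
    - [0,0,50,0,-1]
    - [0,0,50,0,-1]
    - [0,0,50,0,-1]
    - [0,0,20,0,-1]

```text
time: 0.5
tool_pos: [0.1198, -0.5121, 0.3688]
tool_rot: [3.134, 0.001, 0.23]
contact_force: [1.1, -0.5, -0.3]
opening: 0.0917
grip_force: 0.0
```

>>> move_arm:
  rows:
    - [30,48,0,0,-1]
    - [30,48,0,0,-1]
    - [35,48,0,0,-1]
    - [35,48,0,0,-1]
    - [35,48,0,0,-1]
    - [35,48,0,0,-1]
    - [35,48,0,-0.05,-1]
    - [35,48,0,-0.05,-1]
    - [35,48,0,-0.05,-1]
    - [35,40,-30,-0.04,-1]
    - [30,0,-40,-0.04,-1]
    - [0,0,0,0,-1]

```text
time: 1.7
tool_pos: [0.4375, -0.1086, 0.2938]
tool_rot: [-3.137, 0.009, 0.002]
contact_force: [-1.1, 0.1, 0.2]
opening: 0.0917
grip_force: 0.0
```

```bash
cat >> h.py <<'E'
from scipy.spatial.transform import Rotation as R
def wpose():
    s=monitor.observe();T=np.eye(4);T[:3,:3]=R.from_euler('xyz',s['tool_rot']).as_matrix();T[:3,3]=s['tool_pos'];return s,T@np.array(cal('wrist')['mount'])
def wonz(Tc,u,v,z):
    K=np.array(cal('wrist')['K']);x=(u-K[0,2])/K[0,0];y=(v-K[1,2])/K[1,1];r=np.hypot(x,y)+1e-12
    d=Tc[:3,:3]@np.array([np.sin(r)*x/r,-np.sin(r)*y/r,-np.cos(r)]);o=Tc[:3,3];return (o+d*(z-o[2])/d[2])[:2]
def ortho(im,Tc,x0,x1,y0,y1,z,s):
    # plan view at height z: s px per m; row0 = x1, col0 = y1
    K=np.array(cal('wrist')['K']);H=int((x1-x0)*s);W=int((y1-y0)*s)
    xx=x1-(np.arange(H)+.5)/s;yy=y1-(np.arange(W)+.5)/s
    X,Y=np.meshgrid(xx,yy,indexing='ij');p=np.stack([X,Y,0*X+z],-1)-Tc[:3,3];q=p@Tc[:3,:3]
    t=np.arctan2(np.hypot(q[...,0],q[...,1]),-q[...,2]);h=np.hypot(q[...,0],q[...,1])+1e-12
    u=K[0,2]+K[0,0]*t*q[...,0]/h;v=K[1,2]-K[1,1]*t*q[...,1]/h
    return cv2.remap(im,u.astype(np.float32),v.astype(np.float32),cv2.INTER_LINEAR)
E
python3 - <<'E'
from h import *
s,Tc=wpose();im=save('wrist','w1.png');print(s['tool_pos'],s['tool_rot'],s['time']);np.savez('w1.npz',im=im,Tc=Tc)
o=ortho(im,Tc,.38,.76,-.2,.33,.02,1500)
cv2.imwrite('pics/w1o.png',cv2.cvtColor(o,cv2.COLOR_RGB2BGR))
print(o.shape)
E
```

```text
[ 0.437481   -0.10862053  0.29380084] [-3.13748672e+00  8.74721725e-03  2.38042078e-03] 1.7
(570, 795, 3)
```

View pics/w1o.png

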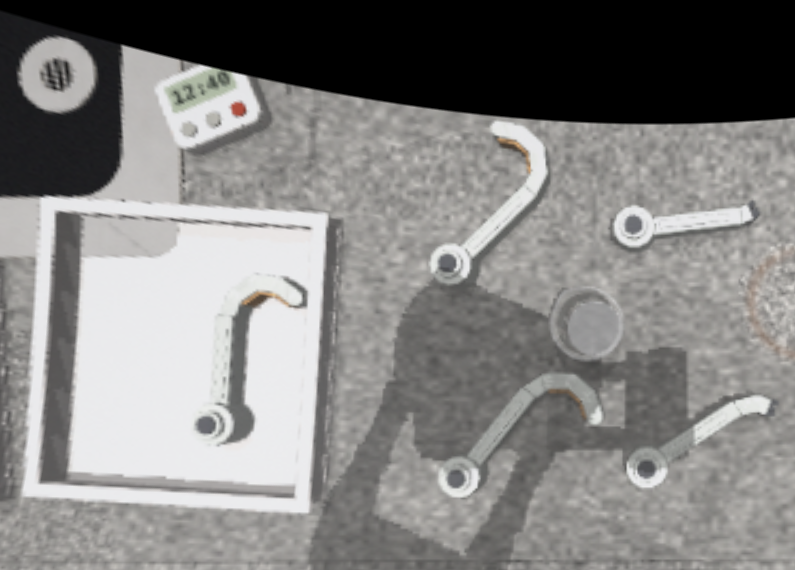

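The rectified wrist view (1500 px/m; x = 0.76 − row/1500, y = 0.33 − col/1500) shows:
- **Left-hand jaw:** hub (450,264), bar running to (525,190).
- **Right-hand jaw:** hub (459,478), bar to (525,402).
- **broken_a:** hub (633,226), end (752,212).
- **broken_b:** hub (647,467), bend about (727,413).
- **Beaker:** (585,325).
- **Right-hand tray:** centre (176,354).

I'll compute the grasps and look closer at the box.

```bash
python3 - <<'E'
from h import *
d=np.load('w1.npz');Tc=d['Tc'];c=Tc[:3,3]
def fix(col,row,z):
    p=np.array([.76-(row+.5)/1500,.33-(col+.5)/1500]);return c[:2]+(p-c[:2])*(c[2]-z)/(c[2]-.02)
for n,h,e in(('lh',(450,264),(520,196)),('rh',(459,478),(525,402)),('a',(633,226),(748,213)),('b',(647,467),(723,416)),('kept_rh',(212,424),(224,320))):
    H=fix(*h,.032);E=fix(*e,.02);y=np.arctan2(*(E-H)[::-1]);print(n,'hub',H.round(4),'yaw',round(y,3),'mid',(H+.042*np.array([np.cos(y),np.sin(y)])).round(4))
C=[fix(*q,.031) for q in((40,198),(328,214),(310,510),(25,494))];print('tray',np.mean(C,0).round(4),[np.round(np.arctan2(*(a-b)[::-1]),3) for a,b in((C[0],C[3]),(C[1],C[2]))])
print('beaker',fix(585,325,.03))
t=cv2.imread('pics/top0.png')[195:290,350:440];s=cv2.imread('pics/scene0.png')[255:395,295:430]
t2=cv2.resize(t,(400,int(95*400/90)),interpolation=cv2.INTER_CUBIC);s2=cv2.resize(s,(400,int(140*400/135)),interpolation=cv2.INTER_CUBIC)
hh=max(len(t2),len(s2));o=np.zeros((hh,800,3),np.uint8);o[:len(t2),:400]=t2;o[:len(s2),400:]=s2;cv2.imwrite('pics/box.png',o)
E
```

```text
lh hub [0.5819 0.0261] yaw -0.741 mid [ 0.6129 -0.0023]
rh hub [0.4429 0.0202] yaw -0.694 mid [ 0.4752 -0.0066]
a hub [ 0.6066 -0.0928] yaw -1.426 mid [ 0.6126 -0.1343]
b hub [ 0.4501 -0.1019] yaw -1.002 mid [ 0.4727 -0.1373]
kept_rh hub [0.478  0.1806] yaw -0.004 mid [0.52   0.1804]
tray [0.5235 0.2049] [np.float64(-0.051), np.float64(-0.061)]
beaker [ 0.54240553 -0.06139686]
```

View pics/box.png

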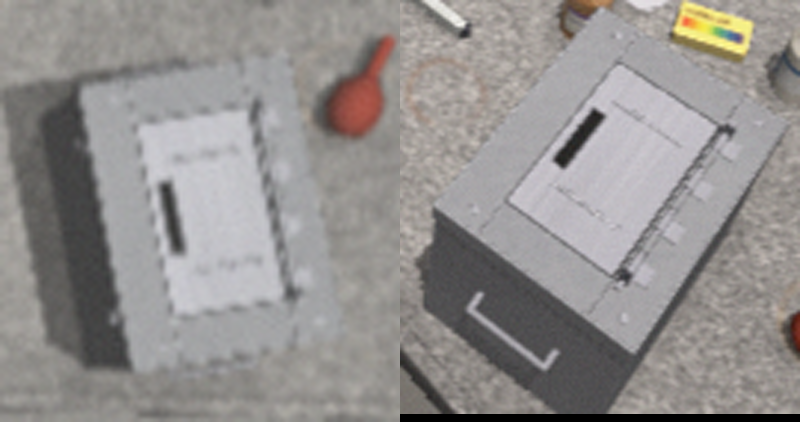

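>>> move_arm:
  rows:
    - [29,18,0,-0.12,0.1]
    - [29,18,0,-0.12,0.1]
    - [29,18,-30,-0.12,0.1]
    - [29,18,-40,-0.12,0.1]
    - [29,18,-40,-0.13,0.1]
    - [29,17,-40,-0.13,0.1]
    - [0,0,-30,0,0.1]
    - [0,0,0,0,0.1]

```text
time: 2.55
tool_pos: [0.605, -0.0065, 0.1214]
tool_rot: [3.137, 0.007, -0.74]
contact_force: [0.4, 0.3, 0.1]
opening: 0.0418
grip_force: 0.0
```

```bash
python3 - <<'E'
from h import *
s=lambda p,x0,y0,k:(x0+p[0]/k,y0+p[1]/k)
k=400/90
O=[np.array(onz('top',*s(p,350,195,k),.2)) for p in((137,125),(255,105),(295,298),(177,315))]
L=[np.array(onz('top',*s(p,350,195,k),.2)) for p in((80,88),(288,60),(340,345),(133,372))]
for C in(O,L):
    v=(C[1]-C[0])+(C[2]-C[3]);w=(C[0]-C[3])+(C[1]-C[2]);print(np.mean(C,0).round(4),np.arctan2(v[1],v[0]).round(3),(np.arctan2(w[1],w[0])-np.pi/2).round(3),np.linalg.norm(v)/2,np.linalg.norm(w)/2)
im=cv2.imread('pics/top0.png')
m=cv2.inRange(im,(185,185,185),(255,255,255));m=cv2.morphologyEx(m,cv2.MORPH_CLOSE,np.ones((5,5)))
for c in cv2.findContours(m,cv2.RETR_EXTERNAL,cv2.CHAIN_APPROX_NONE)[0]:
    r=cv2.minAreaRect(c)
    if 1200<r[1][0]*r[1][1]<4000 and r[0][0]<270: print(r, np.round([onz('top',*q,.031) for q in cv2.boxPoints(r)],3).tolist(),onz('top',*r[0],.031))
E
```

```text
[ 0.5307 -0.421 ] -1.389 -1.369 0.09654360863475836 0.15626033376491694
[ 0.5267 -0.4164] -1.412 -1.392 0.16899576804890226 0.23110070761106002
((246.5, 379.5), (79.0, 23.0), 90.0) [[0.153, 0.164], [0.156, 0.076], [-0.132, 0.066], [-0.134, 0.152]] [0.00900806 0.11455508]
((245.0, 106.0), (62.0, 64.0), 90.0) [[1.214, 0.298], [1.222, 0.034], [0.958, 0.027], [0.951, 0.285]] [1.08495798 0.16102964]
```

>>> move_arm:
  rows:
    - [8,4,-40,0,0.1]
    - [0,0,-40,0,0.1]
    - [0,0,-25,0,0.1]
    - [0,0,-12,0,0.1]
    - [0,0,0,0,0.9]
    - [0,0,0,0,0.9]
    - [0,0,0,0,0.9]
    - [0,0,0,0,0.9]
    - [0,0,0,0,0.9]
  newtons: 25

```text
time: 3.45
tool_pos: [0.6159, -0.0024, 0.0089]
tool_rot: [-3.141, -0.001, -0.74]
contact_force: [0.2, 0.3, -0.1]
opening: 0.0068
grip_force: 0.0
```

```bash
python3 - <<'E'
from h import *
im=save('wrist','w2.png');print(monitor.observe()['opening'],monitor.observe()['grip_force'])
E
```

```text
0.005589006697462024 0.0
```

View pics/w2.png

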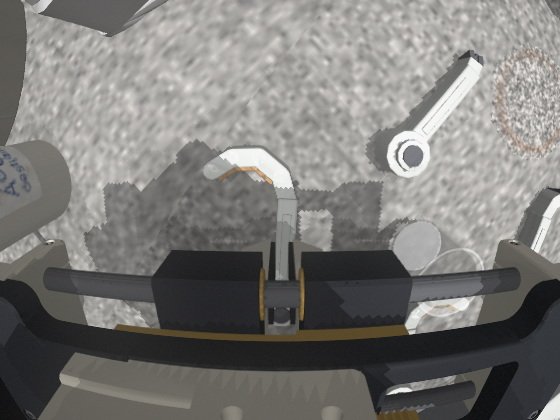

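The wrist view shows the jaw's bar running between the fingers, with the bar at (283,240) and the pads at 262 and 303. The opening reads 5.6 mm with no force, so I'll close fully and check.

>>> move_arm:
  rows:
    - [0,0,0,0,1]
    - [0,0,0,0,1]
    - [0,0,0,0,1]

```text
time: 3.8
tool_pos: [0.6153, -0.0023, 0.0079]
tool_rot: [3.141, 0.0, -0.74]
contact_force: [-0.5, 0.0, 0.1]
opening: 0.0004
grip_force: 0.0
```

```bash
python3 - <<'E'
from h import *
im=save('wrist','w3.png');s=monitor.observe();print(s['opening'],s['tool_pos'])
a=im[140:340,150:416];b=cv2.imread('pics/w2.png')[140:340,150:416]
o=np.hstack([cv2.resize(cv2.cvtColor(a,cv2.COLOR_RGB2BGR),(400,300),interpolation=cv2.INTER_CUBIC),cv2.resize(b,(400,300),interpolation=cv2.INTER_CUBIC)]);cv2.imwrite('pics/w3x.png',o)
E
```

```text
0.00015037631559801048 [ 0.61537318 -0.00233526  0.00783416]
```

View pics/w3x.png

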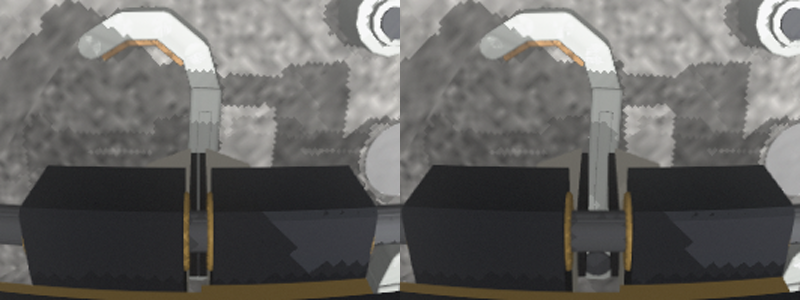

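The shut fingers sit over the bar, which passes beneath them. That means the real tips must be higher than the measured height suggests. I'll open, lower until I feel contact, then close again.

>>> move_arm:
  rows:
    - [0,0,0,0,0.3]
    - [0,0,0,0,0.3]
    - [0,0,0,0,0.3]
    - [0,0,-4,0,0.3]
    - [0,0,-3,0,0.3]
    - [0,0,0,0,0.3]

```text
time: 4.45
tool_pos: [0.6149, -0.0023, 0.0002]
tool_rot: [3.141, 0.001, -0.74]
contact_force: [-0.3, 0.0, -0.5]
opening: 0.0322
grip_force: 0.0
```

>>> move_arm:
  rows:
    - [0,0,-3,0,0.3]
    - [0,0,-3,0,0.3]
    - [0,0,0,0,0.3]

```text
time: 4.75
tool_pos: [0.615, -0.0023, -0.0056]
tool_rot: [3.141, 0.001, -0.74]
contact_force: [-0.6, -0.2, -0.5]
opening: 0.0323
grip_force: 0.0
```

```bash
python3 - <<'E'
from h import *
s=monitor.observe();print(s['tool_pos'],s['contact_force'],s['opening'])
im=save('wrist','w4.png')
a=im[140:340,150:416]
b=cv2.imread('pics/w1.png')[200:400,150:416]
o=np.hstack([cv2.resize(cv2.cvtColor(a,cv2.COLOR_RGB2BGR),(400,300),interpolation=cv2.INTER_CUBIC),cv2.resize(b,(400,300),interpolation=cv2.INTER_CUBIC)]);cv2.imwrite('pics/w4x.png',o)
E
```

```text
[ 0.61503833 -0.0023217  -0.00564421] [-0.580633   -0.22522555 -0.52701345] 0.032263731618964196
```

View pics/w4x.png

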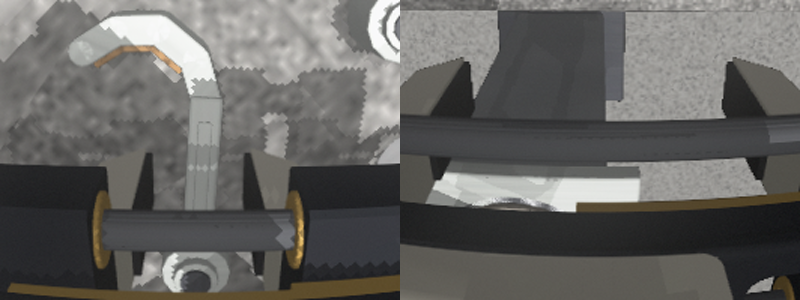

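The wrist view shows the pads straddling the bar, but the fingertip corners are at row 242, where a tip at the TCP should appear near row 218. Ranging the tips from the known opening puts them about 33 mm behind the reported TCP. I'll go down that much further, checking the force.

>>> move_arm:
  rows:
    - [0,0,-8,0,0.3]
    - [0,0,-8,0,0.3]
    - [0,0,-2,0,0.3]
    - [0,0,0,0,0.3]

```text
time: 5.2
tool_pos: [0.6149, -0.0023, -0.0239]
tool_rot: [3.141, 0.001, -0.74]
contact_force: [0.1, -0.2, 0.2]
opening: 0.032
grip_force: 0.0
```

>>> move_arm:
  rows:
    - [0,0,-2,0,0.3]
    - [0,0,-2,0,0.3]
    - [0,0,0,0,0.3]

```text
time: 5.5
tool_pos: [0.6153, -0.0023, -0.0272]
tool_rot: [3.141, 0.0, -0.74]
contact_force: [0.2, -0.0, -0.1]
opening: 0.0322
grip_force: 0.0
```

>>> move_arm:
  rows:
    - [0,0,0,0,1]
    - [0,0,0,0,1]
    - [0,0,0,0,1]
    - [0,0,0,0,1]
  newtons: 25

```text
time: 5.9
tool_pos: [0.6155, -0.0024, -0.027]
tool_rot: [3.142, -0.0, -0.74]
contact_force: [-0.3, -1.2, 1.1]
opening: 0.0117
grip_force: 24.9
```

>>> move_arm:
  rows:
    - [0,0,30,0,1]
    - [-8,0,40,0,1]
    - [-15,25,30,0.05,1]
    - [-15,40,20,0.08,1]
    - [-12,42,0,0.08,1]
    - [-12,42,0,0.08,1]
    - [-10,42,0,0.08,1]
    - [-8,42,0,0.08,1]
    - [-8,42,0,0.08,1]
    - [-6,40,0,0.08,1]
    - [-6,40,0,0.08,1]
    - [-4,34,0,0.05,1]

```text
time: 7.1
tool_pos: [0.5104, 0.3888, 0.0928]
tool_rot: [-3.142, 0.0, 0.004]
contact_force: [1.0, -0.8, -1.2]
opening: 0.0115
grip_force: 24.9
```

```bash
python3 - <<'E'
from h import *
s,Tc=wpose();im=save('wrist','w5.png');print(s['tool_pos'],s['tool_rot'],s['time'],s['opening'],s['grip_force']);np.savez('w5.npz',im=im,Tc=Tc)
o=ortho(im,Tc,.36,.66,.14,.56,.031,1500)
cv2.imwrite('pics/w5o.png',cv2.cvtColor(o,cv2.COLOR_RGB2BGR));print(Tc[:3,3])
E
```

```text
[0.51041609 0.38877381 0.09281181] [-3.14157132e+00  3.16324292e-04  3.63610861e-03] 7.1 0.011485846251888747 24.93409126996994
[0.58674455 0.38858756 0.283639  ]
```

View pics/w5o.png

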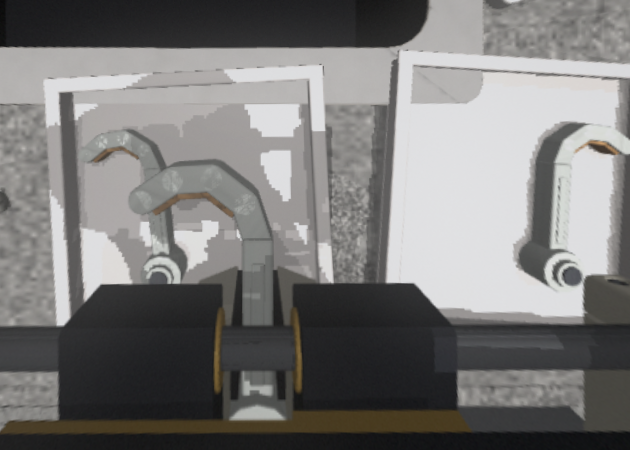

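The wrist view at 1500 px/m (x = 0.66 − row/1500, y = 0.56 − col/1500) shows the left-hand tray's upper rim from (45,82) to (323,67), which gives a centre of (0.511, 0.433) and a yaw of 0.048. The kept jaw's hub is at (162,270), and the right half is free for the held jaw.

>>> move_arm:
  rows:
    - [3,-3,-40,0.045,1]
    - [0,0,-35,0,1]
    - [0,0,-20,0,1]
    - [0,0,-12,0,1]
    - [0,0,-6,0,1]
    - [0,0,0,0,1]

```text
time: 7.75
tool_pos: [0.5145, 0.3835, -0.0202]
tool_rot: [3.141, 0.0, 0.045]
contact_force: [-0.1, -0.3, -0.2]
opening: 0.0119
grip_force: 24.9
```

>>> move_arm:
  rows:
    - [0,0,-2,0,1]
    - [0,0,-2,0,1]
    - [0,0,0,0,1]
    - [0,0,0,0,0.5]
    - [0,0,0,0,0.45]
    - [0,0,0,0,0.45]
    - [0,0,20,0,0.45]
    - [0,0,40,0,0.45]
    - [0,0,40,0,0.45]

```text
time: 8.65
tool_pos: [0.5137, 0.3833, 0.0762]
tool_rot: [3.14, 0.002, 0.045]
contact_force: [-0.2, 1.1, 0.1]
opening: 0.0253
grip_force: 0.0
```

>>> move_arm:
  rows:
    - [-2,-25,15,-0.07,0.1]
    - [-4,-42,0,-0.07,0.1]
    - [-4,-42,0,-0.07,0.1]
    - [-4,-42,0,-0.07,0.1]
    - [-4,-42,0,-0.07,0.1]
    - [-4,-42,0,-0.07,0.1]
    - [-4,-42,0,-0.07,0.1]
    - [-4,-42,0,-0.07,0.1]
    - [-4,-40,0,-0.07,0.1]
    - [-4,-31,0,-0.07,0.1]
    - [-1,0,0,-0.04,0.1]
    - [0,0,0,0,0.1]

```text
time: 9.85
tool_pos: [0.4752, -0.0073, 0.091]
tool_rot: [3.142, 0.0, -0.698]
contact_force: [0.4, -0.0, 0.2]
opening: 0.0406
grip_force: 0.0
```

```bash
python3 - <<'E'
from h import *
s,Tc=wpose();im=save('wrist','w6.png');np.savez('w6.npz',im=im,Tc=Tc)
print(s['tool_pos'],s['tool_rot'])
o=ortho(im,Tc,.40,.66,-.22,.06,.02,1500)
w=cv2.cvtColor(ortho(im,Tc,.42,.64,.27,.56,.031,1500),cv2.COLOR_RGB2BGR)
o=cv2.cvtColor(o,cv2.COLOR_RGB2BGR);print(o.shape)
cv2.imwrite('pics/w6o.png',o)
E
```

```text
[ 0.47518835 -0.00725597  0.09100162] [ 3.14153201e+00  9.12838628e-05 -6.97631408e-01]
(390, 420, 3)
```

View pics/w6o.png

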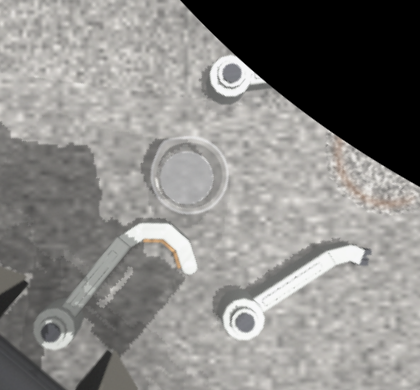

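The close view (1500 px/m) shows the right-hand jaw with hub (53,331) and bar from (70,307) to (128,242), so its yaw is about −0.73 and its mid-bar is at (0.475, −0.007). broken_b's hub is at (244,321), with yaw about −0.97.

>>> move_arm:
  rows:
    - [0,0,-40,-0.03,0.1]
    - [0,0,-40,0,0.1]
    - [0,0,-25,0,0.1]
    - [0,0,-12,0,0.1]
    - [0,0,0,0,0.1]
    - [0,0,0,0,1]
    - [0,0,0,0,1]
    - [0,0,0,0,1]
    - [0,0,0,0,1]
    - [0,0,0,0,1]

```text
time: 10.9
tool_pos: [0.4762, -0.0064, -0.0252]
tool_rot: [-3.141, -0.002, -0.725]
contact_force: [0.5, 0.6, 6.0]
opening: 0.0119
grip_force: 24.8
```

>>> move_arm:
  rows:
    - [0,0,25,0,1]
    - [0,0,45,0,1]
    - [0,10,40,0.05,1]
    - [6,40,0,0.1,1]
    - [9,42,0,0.1,1]
    - [9,42,0,0.1,1]
    - [9,42,0,0.1,1]
    - [9,42,0,0.1,1]
    - [7,39,0,0.117,1]
    - [0,0,0,0,1]

```text
time: 11.9
tool_pos: [0.5244, 0.255, 0.0836]
tool_rot: [-3.14, -0.001, -0.051]
contact_force: [-0.2, 0.0, -2.1]
opening: 0.0121
grip_force: 24.8
```

>>> move_arm:
  rows:
    - [0,-4,-40,0,1]
    - [0,0,-35,0,1]
    - [0,0,-15,0,1]
    - [0,0,-10,0,1]
    - [0,0,-2,0,1]
    - [0,0,-2,0,1]
    - [0,0,0,0,1]

```text
time: 12.6
tool_pos: [0.5251, 0.2467, -0.0192]
tool_rot: [-3.141, -0.001, -0.058]
contact_force: [-0.2, 0.3, -1.1]
opening: 0.0117
grip_force: 24.8
```

>>> move_arm:
  rows:
    - [0,0,-2,0,1]
    - [0,0,0,0,1]
    - [0,0,0,0,0.5]
    - [0,0,0,0,0.45]
    - [0,0,0,0,0.45]
    - [0,0,20,0,0.45]
    - [0,0,45,0,0.45]
    - [0,0,45,0,0.45]
    - [0,0,30,0,0.1]

```text
time: 13.5
tool_pos: [0.5253, 0.247, 0.1211]
tool_rot: [-3.14, -0.003, -0.058]
contact_force: [0.2, -0.2, 0.7]
opening: 0.0291
grip_force: 0.0
```

```bash
python3 - <<'E'
from h import *
s,Tc=wpose();im=save('wrist','w7.png');np.savez('w7.npz',im=im,Tc=Tc)
print(s['tool_pos'],s['tool_rot'],s['opening'])
E
```

```text
[0.52527334 0.24699314 0.12112136] [-3.14044222 -0.0031747  -0.05813171] 0.02908374996190367
```

>>> move_arm:
  rows:
    - [-2,-30,0,-0.08,0.1]
    - [-5,-42,0,-0.1,0.1]
    - [-5,-42,0,-0.1,0.1]
    - [-5,-42,0,-0.1,0.1]
    - [-5,-42,0,-0.1,0.1]
    - [-6,-42,0,-0.1,0.1]
    - [-6,-42,0,-0.1,0.1]
    - [-6,-42,0,-0.1,0.1]
    - [-6,-38,0,-0.1,0.1]
    - [-4,-20,0,-0.04,0.1]
    - [0,0,0,0,0.1]

```text
time: 14.65
tool_pos: [0.4739, -0.1377, 0.1177]
tool_rot: [3.141, -0.0, -0.982]
contact_force: [0.0, 0.3, -0.1]
opening: 0.0415
grip_force: 0.0
```

>>> move_arm:
  rows:
    - [0,2,-45,0,0.1]
    - [0,0,-45,0,0.1]
    - [0,0,-35,0,0.1]
    - [0,0,-17,0,0.1]
    - [0,0,-2,0,0.1]
    - [0,0,0,0,1]
    - [0,0,0,0,1]
    - [0,0,0,0,1]
    - [0,0,0,0,1]
    - [0,0,0,0,1]

```text
time: 15.65
tool_pos: [0.4748, -0.1336, -0.0252]
tool_rot: [-3.141, -0.001, -0.978]
contact_force: [-1.8, 0.3, 7.0]
opening: 0.0118
grip_force: 25.0
```

>>> move_arm:
  rows:
    - [0,0,30,0,1]
    - [0,0,50,0,1]
    - [0,0,50,0,1]
    - [0,0,50,0,1]
    - [0,0,50,0.1,1]
    - [3,-20,45,0.13,1]
    - [6,-35,0,0.14,1]
    - [9,-42,0,0.15,1]
    - [9,-42,0,0.15,1]
    - [9,-42,0,0.15,1]
    - [9,-42,0,0.15,1]
    - [9,-42,0,0.15,1]

```text
time: 16.85
tool_pos: [0.5284, -0.3999, 0.2488]
tool_rot: [-3.141, -0.0, 0.148]
contact_force: [0.8, -0.2, -0.7]
opening: 0.0118
grip_force: 25.0
```

```bash
python3 - <<'E'
from h import *
s,Tc=wpose();im=save('wrist','w8.png');np.savez('w8.npz',im=im,Tc=Tc)
print(s['tool_pos'],s['tool_rot'],s['opening'],s['grip_force'])
d=np.load('w7.npz')
o=cv2.cvtColor(ortho(im,Tc,.38,.68,-.56,-.29,.2,1480),cv2.COLOR_RGB2BGR)
p=cv2.cvtColor(ortho(d['im'],d['Tc'],.38,.68,.08,.36,.02,1400),cv2.COLOR_RGB2BGR)
H=max(len(o),len(p));q=np.zeros((H,o.shape[1]+p.shape[1],3),np.uint8);q[:len(o),:o.shape[1]]=o;q[:len(p),o.shape[1]:]=p
cv2.imwrite('pics/w8o.png',q);print(o.shape,p.shape)
E
```

```text
[ 0.52836814 -0.39987648  0.2487964 ] [-3.14132492e+00 -8.51475936e-05  1.47819803e-01] 0.011811076911030218 24.999490678310394
(444, 399, 3) (420, 391, 3)
```

View pics/w8o.png

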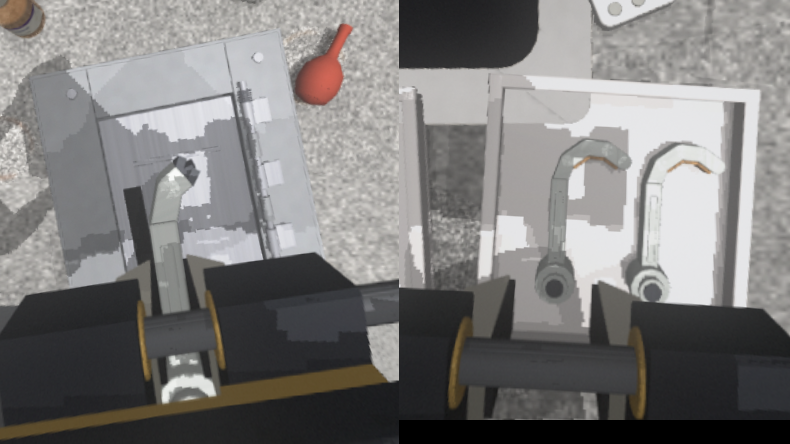

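The left half shows the box opening: its top edge runs from (98,120) to (232,97), so the centre is (0.528, −0.418) and the tool yaw should be 0.19. The right half shows the right-hand jaw lying flat beside the kept one, with hubs at (554,287) and (651,290).

>>> move_arm:
  rows:
    - [0,-18,0,0.042,1]
    - [0,0,-30,0,1]
    - [0,0,-25,0,1]
    - [0,0,-15,0,1]
    - [0,0,-12,0,1]
    - [0,0,-12,0,1]
    - [0,0,0,0,1]

```text
time: 17.6
tool_pos: [0.528, -0.4155, 0.1536]
tool_rot: [-3.139, 0.001, 0.184]
contact_force: [-0.2, 1.9, 0.3]
opening: 0.012
grip_force: 25.0
```

>>> move_arm:
  rows:
    - [0,-2,-10,0,1]
    - [0,0,-10,0,1]
    - [0,0,-9,0,1]
    - [0,0,0,0,1]

```text
time: 18.0
tool_pos: [0.5277, -0.417, 0.1237]
tool_rot: [-3.138, 0.002, 0.184]
contact_force: [-0.3, 3.9, -1.7]
opening: 0.0117
grip_force: 25.0
```

>>> move_arm:
  rows:
    - [0,0,0,0,0.5]
    - [0,0,0,0,0.4]
    - [0,0,0,0,0.4]
    - [0,0,0,0,0.4]
    - [0,0,0,0,0.4]
    - [0,0,0,0,0.4]
    - [0,0,0,0,0.4]
    - [0,0,0,0,0.4]

```text
time: 18.8
tool_pos: [0.5283, -0.4174, 0.1259]
tool_rot: [-3.14, 0.0, 0.184]
contact_force: [-2.0, 5.7, -0.1]
opening: 0.0277
grip_force: 2.5
```

```bash
python3 - <<'E'
from h import *
s,Tc=wpose();im=save('wrist','w9.png');print(s['tool_pos'],s['contact_force'],s['opening'])
# bright (aluminium) pixels between/ahead of fingers compared with before release
for f in('w8.png','w9.png'):
    g=cv2.imread('pics/'+f);print(f,[g[r,240:330:6].mean(1).astype(int).tolist() for r in (170,200,230,250,300,320,340)])
E
```

```text
[ 0.52826203 -0.41741623  0.12591077] [-1.96126802  5.71252941 -0.10170643] 0.027655524436487534
w8.png [[125, 141, 141, 146, 140, 147, 143, 122, 112, 246, 249, 117, 84, 126, 219], [113, 139, 88, 57, 53, 119, 164, 168, 165, 165, 220, 144, 212, 147, 174], [173, 186, 184, 50, 51, 144, 131, 159, 137, 146, 189, 187, 208, 195, 194], [109, 108, 109, 110, 109, 121, 135, 136, 135, 51, 112, 110, 111, 111, 111], [44, 45, 119, 79, 80, 80, 80, 81, 80, 80, 82, 81, 123, 46, 46], [42, 44, 50, 90, 40, 106, 118, 138, 129, 104, 40, 68, 36, 44, 44], [65, 71, 74, 72, 73, 73, 73, 74, 73, 75, 74, 74, 73, 69, 62]]
w9.png [[144, 144, 145, 147, 146, 124, 124, 122, 124, 126, 128, 121, 119, 124, 122], [128, 220, 232, 229, 166, 143, 140, 124, 58, 55, 127, 122, 120, 122, 127], [196, 195, 195, 196, 198, 124, 126, 112, 53, 52, 114, 112, 111, 111, 112], [132, 131, 55, 120, 123, 122, 119, 111, 49, 48, 111, 109, 45, 128, 129], [95, 96, 96, 96, 96, 96, 96, 96, 94, 96, 96, 96, 96, 95, 95], [108, 46, 90, 88, 87, 90, 90, 99, 145, 144, 146, 145, 142, 47, 110], [77, 86, 87, 87, 88, 87, 88, 89, 88, 89, 88, 88, 89, 85, 76]]
```

The bar is gone from between the fingers, and only the tilted flap with its slot shows, at col 290. I'll withdraw and check that the flap is shut and empty.

>>> move_arm:
  rows:
    - [0,0,15,0,0.4]
    - [0,0,20,0,0.4]
    - [0,0,25,0,0.4]
    - [0,0,30,0,0.4]
    - [0,0,35,0,0.4]
    - [0,0,0,0,0.4]

```text
time: 19.45
tool_pos: [0.5302, -0.4208, 0.2578]
tool_rot: [3.13, -0.007, 0.183]
contact_force: [-0.2, 0.3, 0.1]
opening: 0.0278
grip_force: 0.0
```

```bash
python3 - <<'E'
from h import *
s,Tc=wpose();im=save('wrist','w10.png');print(s['tool_pos'],s['tool_rot'],s['contact_force'],s['opening'],s['grip_force'])
o=cv2.cvtColor(ortho(im,Tc,.38,.68,-.56,-.29,.2,1480),cv2.COLOR_BGR2GRAY);cv2.imwrite('pics/w10o.png',o)
t=vision.read_camera('top');t0=cv2.cvtColor(cv2.imread('pics/top0.png'),cv2.COLOR_BGR2RGB)
sc=vision.read_camera('scene');cv2.imwrite('pics/s10.png',sc[...,::-1])
cv2.imwrite('pics/t10.png',t[...,::-1])
# coarse brightness of the plan, opening region 120..260 rows
for r in range(90,265,14): print(r,o[r,90:280:14].tolist())
E
```

```text
[ 0.53021144 -0.4208136   0.25781742] [ 3.13027532 -0.00695402  0.18343647] [-0.15576282  0.32627991  0.09217457] 0.027799233147976863 0.0
90 [118, 136, 192, 182, 184, 185, 187, 187, 189, 189, 189, 169, 201, 199]
104 [136, 135, 125, 180, 185, 183, 118, 201, 221, 224, 219, 179, 228, 200]
118 [137, 104, 136, 145, 220, 218, 216, 223, 227, 222, 194, 108, 144, 186]
132 [137, 139, 142, 143, 145, 187, 151, 151, 150, 220, 147, 130, 129, 129]
146 [126, 142, 140, 138, 142, 143, 148, 149, 147, 134, 186, 100, 117, 130]
160 [123, 94, 144, 140, 144, 144, 148, 145, 145, 217, 205, 110, 134, 129]
174 [126, 125, 143, 142, 142, 140, 147, 143, 145, 216, 217, 138, 127, 135]
188 [125, 124, 139, 74, 141, 143, 139, 141, 143, 146, 214, 140, 109, 125]
202 [123, 123, 137, 55, 142, 140, 141, 142, 146, 144, 141, 140, 106, 126]
216 [121, 122, 137, 56, 97, 140, 135, 140, 144, 141, 140, 142, 106, 113]
230 [121, 122, 82, 60, 56, 136, 137, 119, 119, 118, 187, 189, 112, 165]
244 [122, 101, 102, 114, 66, 186, 181, 202, 184, 187, 190, 186, 184, 165]
258 [100, 115, 172, 199, 65, 203, 202, 198, 185, 188, 186, 113, 112, 108]
```

>>> move_arm:
  rows:
    - [3,15,10,-0.14,0.1]
    - [8,28,0,-0.15,0.1]
    - [8,28,0,-0.15,0.1]
    - [8,28,0,-0.15,0.1]
    - [8,28,0,-0.15,0.1]
    - [8,28,0,-0.15,0.1]
    - [8,28,0,-0.15,0.1]
    - [8,28,0,-0.15,0.1]
    - [8,28,-25,-0.15,0.1]
    - [8,28,-40,-0.15,0.1]
    - [8,20,-40,-0.12,0.1]
    - [0,0,-20,0,0.1]

```text
time: 20.8
tool_pos: [0.6094, -0.1276, 0.1305]
tool_rot: [3.135, 0.004, -1.427]
contact_force: [-0.4, -0.4, 0.6]
opening: 0.0414
grip_force: 0.0
```

```bash
python3 - <<'E'
from h import *
s,Tc=wpose();im=save('wrist','w11.png');print(s['tool_pos'],s['tool_rot'],s['qpos'][5])
o=cv2.cvtColor(ortho(im,Tc,.56,.66,-.22,-.06,.02,2000),cv2.COLOR_RGB2HSV)
for T in(150,170,190):
  m=((o[...,2]>T)&(o[...,1]<40)).astype(np.uint8)*255;m=cv2.morphologyEx(m,cv2.MORPH_OPEN,np.ones((5,5)));m=cv2.morphologyEx(m,cv2.MORPH_CLOSE,np.ones((9,9)))
  for c in cv2.findContours(m,cv2.RETR_EXTERNAL,cv2.CHAIN_APPROX_NONE)[0]:
    if cv2.contourArea(c)>1500:
        (u,v),wh,a=cv2.minAreaRect(c);print(T,cv2.contourArea(c),'c',round(.66-v/2000,4),round(-.06-u/2000,4),np.array(wh)/2,round(a,1))
E
```

```text
[ 0.60944963 -0.12764964  0.13052629] [ 3.13489407  0.0041284  -1.42676302] 2.6675169505423897
150 34072.5 c 0.6105 -0.1702 [98.49998474 98.99998474] -0.0
170 28558.5 c 0.6105 -0.175 [99. 89.] 90.0
190 4683.0 c 0.5845 -0.2027 [47.  33.5] 90.0
190 1626.5 c 0.6152 -0.1511 [11.64989376 41.01807022] 81.1
```

>>> move_arm:
  rows:
    - [3,-7,-45,0,0.1]
    - [0,0,-45,0,0.1]
    - [0,0,-40,0,0.1]
    - [0,0,-18,0,0.1]
    - [0,0,-7,0,0.1]
    - [0,0,0,0,1]
    - [0,0,0,0,1]
    - [0,0,0,0,1]
    - [0,0,0,0,1]
    - [0,0,0,0,1]

```text
time: 21.85
tool_pos: [0.6151, -0.1386, -0.0178]
tool_rot: [-3.14, -0.001, -1.426]
contact_force: [-0.7, -0.8, 4.4]
opening: 0.0112
grip_force: 25.0
```

>>> move_arm:
  rows:
    - [0,0,0,0,0.5]
    - [0,0,0,0,0.4]
    - [0,0,-5,0,0.4]
    - [0,0,-4,0,0.4]
    - [0,0,0,0,0.4]

```text
time: 22.35
tool_pos: [0.6136, -0.1381, -0.0292]
tool_rot: [3.14, 0.001, -1.426]
contact_force: [-0.6, 1.0, -0.7]
opening: 0.0272
grip_force: 0.0
```

>>> move_arm:
  rows:
    - [0,0,0,0,1]
    - [0,0,0,0,1]
    - [0,0,0,0,1]
    - [0,0,0,0,1]

```text
time: 22.75
tool_pos: [0.6145, -0.1384, -0.028]
tool_rot: [-3.141, -0.0, -1.426]
contact_force: [0.4, 0.3, -1.3]
opening: 0.0119
grip_force: 25.0
```

>>> move_arm:
  rows:
    - [0,0,30,0,1]
    - [0,0,50,0,1]
    - [0,0,50,0.05,1]
    - [0,0,50,0.14,1]
    - [-5,0,50,0.14,1]
    - [-10,-15,45,0.14,1]
    - [-10,-30,5,0.145,1]
    - [-10,-35,0,0.145,1]
    - [-10,-40,0,0.145,1]
    - [-10,-40,0,0.145,1]
    - [-10,-40,0,0.145,1]
    - [-10,-40,0,0.145,1]

```text
time: 23.95
tool_pos: [0.5387, -0.3798, 0.2517]
tool_rot: [-3.142, 0.0, -0.08]
contact_force: [-0.1, 0.5, -0.5]
opening: 0.012
grip_force: 25.0
```

>>> move_arm:
  rows:
    - [-6,-25,0,0.14,1]
    - [-4,-14,0,0.14,1]
    - [0,0,0,0,1]
    - [0,0,0,0,1]

```text
time: 24.35
tool_pos: [0.5294, -0.4169, 0.2514]
tool_rot: [-3.141, 0.0, 0.19]
contact_force: [0.0, 0.2, -1.0]
opening: 0.0118
grip_force: 25.0
```

>>> move_arm:
  rows:
    - [-1,-1,-30,0,1]
    - [0,0,-25,0,1]
    - [0,0,-15,0,1]
    - [0,0,-12,0,1]
    - [0,0,-12,0,1]
    - [0,0,-12,0,1]
    - [0,0,-12,0,1]
    - [0,0,-10,0,1]
    - [0,0,0,0,1]

```text
time: 25.25
tool_pos: [0.5276, -0.4168, 0.1213]
tool_rot: [-3.137, 0.002, 0.193]
contact_force: [-0.3, 3.4, -0.1]
opening: 0.0118
grip_force: 25.0
```

>>> move_arm:
  rows:
    - [0,0,0,0,0.5]
    - [0,0,0,0,0.4]
    - [0,0,0,0,0.4]
    - [0,0,0,0,0.4]
    - [0,0,0,0,0.4]
    - [0,0,0,0,0.4]
    - [0,0,0,0,0.4]
    - [0,0,0,0,0.4]

```text
time: 26.05
tool_pos: [0.5283, -0.4173, 0.1236]
tool_rot: [-3.14, 0.0, 0.194]
contact_force: [-1.1, 5.9, -1.5]
opening: 0.0276
grip_force: 2.4
```

>>> move_arm:
  rows:
    - [0,0,15,0,0.4]
    - [0,0,20,0,0.4]
    - [0,0,25,0,0.4]
    - [0,0,30,0,0.4]
    - [0,0,40,0,0.4]
    - [0,0,30,0,0.4]
    - [0,0,0,0,0.4]
    - [0,0,0,0,0.4]

```text
time: 26.85
tool_pos: [0.5286, -0.4192, 0.2847]
tool_rot: [3.138, -0.001, 0.193]
contact_force: [-0.9, -1.2, -0.8]
opening: 0.0273
grip_force: 0.0
```

```bash
python3 - <<'E'
from h import *
s,Tc=wpose();im=save('wrist','w12.png');print(s['tool_pos'],s['tool_rot'],s['contact_force'],s['opening'],s['grip_force'])
o=cv2.cvtColor(ortho(im,Tc,.38,.68,-.56,-.29,.2,1480),cv2.COLOR_RGB2GRAY)
for r in range(90,300,14): print(r,o[r,90:280:14].tolist())
# beaker/bystander check: scene image change map outside the robot, jaws gone from bench
a=cv2.imread('pics/scene0.png',0);b=cv2.cvtColor(vision.read_camera('scene'),cv2.COLOR_RGB2GRAY);cv2.imwrite('pics/s12.png',b)
def patch(x,y,z,h=9):
    u,v=map(int,proj('scene',(x,y,z)));p,q=a[v-h:v+h,u-h:u+h],b[v-h:v+h,u-h:u+h];return (u,v),round(float(cv2.absdiff(p,q).mean()),1),round(float(np.corrcoef(p.ravel(),q.ravel())[0,1]),2)
for n,x,y,z in(('beaker',.542,-.061,.03),('reag',.708,-.234,.06),('timer',.69,.194,.01),('wash',.761,.13,.1),('flap',.528,-.418,.2),('lh spot',.613,-.002,.01),('rh',.475,-.007,.01),('a',.613,-.134,.01),('b',.474,-.135,.01),('trayL new',.513,.384,.02),('keptL',.51,.457,.02),('trayR new',.525,.247,.02),('keptR',.52,.18,.02)):print(n,patch(x,y,z))
E
```

```text
[ 0.52861361 -0.41919148  0.28471113] [ 3.13844152e+00 -1.39212913e-03  1.93338419e-01] [-0.88305914 -1.22362725 -0.75318996] 0.027270774618820423 0.0
90 [113, 133, 188, 179, 181, 182, 183, 183, 186, 185, 182, 146, 197, 196]
104 [134, 133, 126, 177, 181, 176, 111, 191, 218, 221, 216, 176, 212, 197]
118 [136, 98, 133, 142, 216, 215, 213, 221, 225, 220, 145, 105, 142, 183]
132 [135, 137, 140, 140, 142, 143, 146, 149, 147, 145, 143, 128, 126, 186]
146 [122, 133, 138, 136, 139, 140, 145, 146, 217, 164, 143, 108, 115, 187]
160 [121, 89, 141, 138, 145, 134, 145, 143, 170, 213, 141, 110, 132, 164]
174 [123, 122, 141, 142, 140, 139, 144, 142, 142, 213, 140, 138, 126, 135]
188 [121, 122, 137, 71, 139, 142, 138, 138, 143, 216, 192, 138, 110, 125]
202 [121, 119, 135, 55, 141, 139, 138, 141, 145, 142, 139, 139, 108, 125]
216 [120, 119, 134, 56, 99, 138, 136, 140, 141, 140, 139, 198, 124, 113]
230 [120, 121, 90, 64, 60, 136, 137, 140, 139, 205, 208, 210, 118, 186]
244 [120, 118, 120, 210, 68, 208, 201, 187, 182, 185, 187, 186, 198, 161]
258 [117, 158, 170, 196, 68, 201, 200, 190, 184, 186, 184, 199, 198, 107]
272 [167, 170, 171, 201, 67, 201, 197, 177, 180, 191, 201, 149, 126, 119]
286 [168, 169, 169, 193, 198, 134, 178, 164, 211, 202, 195, 59, 114, 112]
beaker ((273, 250), 17.8, 0.99)
reag ((355, 252), 56.5, 0.22)
timer ((259, 185), 62.0, 0.37)
wash ((288, 167), 39.9, -0.02)
flap ((367, 310), 46.2, 0.05)
lh spot ((278, 230), 29.6, 0.11)
rh ((244, 254), 33.8, 0.07)
a ((306, 257), 32.6, 0.05)
b ((270, 283), 42.6, -0.04)
trayL new ((186, 176), 144.2, -0.07)
keptL ((175, 165), 98.5, -0.04)
trayR new ((211, 196), 65.4, 0.51)
keptR ((221, 209), 14.6, 0.9)
```

>>> move_arm:
  rows:
    - [-5,45,10,-0.05,0.4]
    - [-5,48,0,-0.05,0.4]
    - [-5,48,0,-0.05,0.4]
    - [-5,48,0,-0.04,0.4]
    - [0,48,0,0,0.4]
    - [0,48,0,0,0.4]
    - [0,48,0,0,0.4]
    - [0,48,0,0,0.4]
    - [0,48,0,0,0.4]
    - [0,48,0,0,0.4]
    - [0,48,0,0,0.4]
    - [0,48,0,0,0.4]

```text
time: 28.15
tool_pos: [0.5077, 0.1564, 0.2924]
tool_rot: [3.141, 0.002, 0.004]
contact_force: [0.4, 0.1, -0.0]
opening: 0.0277
grip_force: 0.0
```

>>> move_arm:
  rows:
    - [-10,48,0,0,0.4]
    - [-10,48,0,0,0.4]
    - [-10,48,0,0,0.4]
    - [-10,20,0,0,0.4]
    - [0,0,0,0,0.4]

```text
time: 28.65
tool_pos: [0.4665, 0.3212, 0.2919]
tool_rot: [3.141, 0.003, 0.008]
contact_force: [1.5, -0.6, -0.0]
opening: 0.0278
grip_force: 0.0
```

```bash
python3 - <<'E'
from h import *
s,Tc=wpose();im=save('wrist','w13.png');np.savez('w13.npz',im=im,Tc=Tc);print(s['tool_pos'],s['tool_rot'])
g=ortho(im,Tc,.40,.64,.33,.54,.02,1000);cv2.imwrite('pics/w13o.png',g[...,::-1])
h=cv2.cvtColor(g,cv2.COLOR_RGB2HSV)
cork=((h[...,0]>5)&(h[...,0]<25)&(h[...,1]>90)).astype(np.uint8)
n,_,st,ce=cv2.connectedComponentsWithStats(cork)
for i in range(1,n):
    if st[i,4]>15:print('cork',st[i,4],(.64-ce[i,1]/1000).round(3),(.54-ce[i,0]/1000).round(3))
gr=cv2.medianBlur(cv2.cvtColor(g,cv2.COLOR_RGB2GRAY),3)
c=cv2.HoughCircles(gr,cv2.HOUGH_GRADIENT,1,25,param1=80,param2=14,minRadius=4,maxRadius=16)
if c is not None:
  for u,v,r in c[0][:8]:print('circ',round(.64-v/1000,3),round(.54-u/1000,3),r)
t=vision.read_camera('top');t0=cv2.imread('pics/top0.png')[...,::-1];cv2.imwrite('pics/t13.png',t[...,::-1])
def patch(x,y,z,h=8):
    u,v=map(int,proj('top',(x,y,z)));p,q=[cv2.cvtColor(np.ascontiguousarray(k[v-h:v+h,u-h:u+h]),cv2.COLOR_RGB2GRAY) for k in(t0,t)];d=cv2.phaseCorrelate(p.astype(float),q.astype(float));return round(float(np.corrcoef(p.ravel(),q.ravel())[0,1]),2),np.round(d[0],2)
for n,x,y,z in(('beaker',.542,-.061,.03),('reag',.708,-.234,.06),('timer',.69,.194,.01),('wash',.761,.11,.15),('flap',.528,-.418,.2),('lh spot',.613,-.002,.01),('rh',.475,-.007,.01),('a',.613,-.134,.01),('b',.474,-.135,.01),('keptR',.52,.18,.02)):print(n,patch(x,y,z))
E
```

```text
[0.46653144 0.32118993 0.29194176] [3.14076720e+00 2.78402479e-03 8.31712581e-03]
circ 0.476 0.453 15.4
circ 0.47 0.382 10.6
circ 0.542 0.407 11.0
circ 0.56 0.362 5.5
circ 0.542 0.333 8.2
beaker (0.97, array([0.05, 0.05]))
reag (1.0, array([ 0.06, -0.08]))
timer (1.0, array([ 0.15, -0.19]))
wash (1.0, array([-0.1,  0. ]))
flap (1.0, array([ 0.04, -0.02]))
lh spot (0.12, array([ 0.54, -0.92]))
rh (0.22, array([-2.27, -0.54]))
a (0.16, array([-2.61,  5.12]))
b (0.16, array([-0.9 , -1.96]))
keptR (0.99, array([-0.08,  0.18]))
```

```bash
python3 -c "
from h import *
print(workorder.hand_in())"
```

```text
the job is handed in; nothing more can be done
None
```

I sorted all four jaws and handed the job in at about 29 s: each sound jaw lies beside its match in the correct tray, both broken ones are in the scrap box with the flap shut, and the camera checks showed the beaker, bottles and timer where they started.

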